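# Press home a sprung bumper strip on a free turntable

### The arm

A 7-joint arm with a two-finger parallel gripper is mounted at the origin on the work surface. World frame = base frame: x ahead of the robot, y to its left, z up, the work surface at z = 0. Lengths are in m, angles in rad, forces in N, time in s.
With the tool pointing down it reaches from about 0.4 to 0.85 m from the base axis. Payload 4.5 kg.
Tool frame: the origin (TCP) lies between the finger pads, 19 mm behind the fingertips; this is the grasp point; z points along the fingers, y is the direction in which the jaws open and shut (so a half turn about z gives the same grasp; the last joint's range is limited). The gripper opens to 88 mm and grips with 3 to 60 N. Pads are 18 mm wide; open, the fingers measure 123 mm over their backs; the gripper's body (75 mm by 187 mm) begins 45 mm behind the grasp point.
Start: joints at [1.298, 0.689, -0.195, 1.565, 0.157, 0.902, -0.215], TCP at [0.189, -0.596, 0.257] pointing down, gripper open.
Joint ranges: [-3.01, 3.01], [-0.46, 2.08], [-1.47, 1.51], [0.13, 2.56], [-1, 4.14], [0.04, 2.09], [-2.66, 2.66]. Speed limits (rad/s): [2.57, 2.57, 3.14, 3.14, 3.14, 3.14, 3.14].

### API

Orientations are given as a rotation vector (axis times angle).
In Python, from station import env gives the robot as it stands.
- The arm moves only by the tool drive_tool, never from a script. Its arguments are lists of equal length, an entry for each row: "hand": the finger opening in cm, from 0 to 8.81; "translation": the shift along the tool's x, y, z in cm, a list of three; "rot": the turn, a rotation vector about the tool's x, y, z in degrees, a list of three. In form: {"hand": [hand, ...], "translation": [[dx, dy, dz], ...], "rot": [[wx, wy, wz], ...]}. A call has 1 to 20 rows; each row is the pose to reach, as a shift and turn from the pose measured when the call began, along the tool's axes at that moment; what a row does not reach only later rows make up. A row lasts 1/10 s, in which the tool goes at most 50 mm and 8.59 degrees, less where a joint would pass 70% of its speed; a pose out of reach is approached as far as the arm can. A call with a gripper value outside its range is refused whole. The fingers move at their own pace and stop on an object; "grip_force" is the grip in N (left out, the last holds). Time passes only in rows, so rows that repeat a pose let the fingers close. It gives the time, the measured TCP pose, the force and the opening at its end, in the units of the state.
- env.read_state(): the state, without advancing time (a new reading comes with each control period).
- env.capture(name): name is "scene" or "top"; returns a dict with "image" (480x640x3 uint8, red, green, blue), "z_map" (480x640 float32, m along the optical axis (not along the pixel's ray), 0 where there is no reading), "mtx" (3x3 intrinsics, pixels), "k1" (the pictures are not rectified: a ray, as slopes to the right and down, at radius r is drawn at 1 + k1 r^2 times it, then the intrinsics apply), "R" (3x3) and "t" (3): a world point X has camera coordinates R X + t. Camera axes: x right, y down, z forward; pixel columns grow to the right and rows downward; lengths in m; the calibration is good to about 2 mm. A picture is of the moment at which its call begins.
- env.hand_in(): hands the job in, once; it reports no verdict.
The state is a dict: "clock": time; "joints": joint angles; "qd": joint speeds; "joint_torque": joint torques, N m; "eef_pos": TCP position; "tool_rot": TCP orientation; "wrist_force": force on the tool from outside, world axes, zero at the start; "moment": the same for the moment, N m; "width": opening from 0.0 (shut) to 1.0 (fully open).
Only numpy, scipy, OpenCV 4.12 (cv2) and the standard library are available. Lean on these libraries where they do the work, as an engineer would, in place of code of your own. Each camera call takes 0.05 s, during which the arm holds its last target. There are 200 camera calls.

### The job

The grey strip on the housing's bulging front rides on springs and has to be run in: put the closed gripper's fingertips on at its left end (the robot's left) and stroke along it, without lifting off between its ends, to the right end and then back to the middle, pressing lightly all the way (about 3 to 4 N; under 1 N or over 7 N does not count and 10 N is too much) and never touching the housing. The housing turns freely on its turntable whenever it is pressed off its middle, so steer it by where you press: do not let it swing more than 40 degrees either way or drive the strip onto its stop, and at the middle bring the housing square to its stand and keep it square and pressed for five seconds. Finish there, still pressing, with the housing square and still; leave the scanner and the connectors alone.

Things in the scene. Friction and masses are not known exactly. Their poses are not given: they have to be found in the camera images.
- stand: Fixed dark steel base plate, 360 x 300 mm, of the turntable. Origin on the bench under the turntable axis; x points away from the robot (yaw to 0.2 rad), y left, z up. Its place and yaw differ from run to run.
- strip_travel (a joint): How far (m) the strip is pushed in towards the housing along the housing's own x: 0 relaxed, stop at 0.07. Spring 130 N/m towards 0, damping 6 N s/m, 0.25 kg moving: 3.5 N steady reads 0.027, 7 N reads 0.054.
- turntable (a joint): Turn (rad) of the steel disc (300 mm across, top 69 mm up; bar in front to 85 mm): counter-clockwise from above positive, 0 = square to the stand. No spring, it coasts: damping 0.02 N m s/rad, inertia about 0.2 kg m2, stops +-1.0. Pressed on the left flank it turns negative, on the right positive; lever arm |y|/0.955 - 0.013 m for contact at y, strip 27 mm in; the nose hardly does.
- housing: Black power-supply case fixed on the turntable, 262 mm wide, its back 190 mm behind the axis, front 84 mm behind the relaxed strip's face, top 131 mm above the bench, 4 kg (hidden: 0.75 to 1.3 times). Origin on the turntable axis at bench height; x to its back, y to its left.
- strip: Grey strip (friction 0.02), 44 mm high (84 to 128 mm up), 250 mm long. Origin: tip of its nose, 106 mm up, relaxed 72 mm before the turntable axis; x into the housing, y to the left end. Upright face, in plan a blunt prow to the robot: round nose of 35 mm radius for y within 0.0103, then flanks x = 0.0016 + 0.309 (|y| - 0.0103). Ends: beyond y = +-0.06; middle: within 0.05 (of the TCP).
- strip_left (a point): Upper corner at the left end of the strip, 125 mm from its middle, 128 mm above the bench. On a flank, flat fingertips touch with their edge nearer the nose (for a 20 mm wide pad 10 mm off the TCP).
- strip_right (a point): Upper corner at the right end of the strip, 125 mm from its middle, 128 mm above the bench.
- scanner: Black hand scanner on a grey foot, 100 mm long, 81 mm high, standing by on the right.
- connectors: White card with five green connectors, 160 x 50 mm, 26 mm high, lying by on the left.

How it is judged:
On the way, in this order (a step that is already met when the one before it is completed fails the run):
1. fingertips press the strip's left end with 1 to 7 N (contact force between the fingers and strip between 1 and 7 N and y of the grasp point in the frame of strip between 0.06 and 0.125 m), for 0.2 s.
2. the stroke passes the middle in contact, 1 to 7 N (contact force between the fingers and strip between 1 and 7 N and y of the grasp point in the frame of strip between -0.05 and 0.05 m), for 0.1 s.
3. fingertips press the strip's right end with 1 to 7 N (contact force between the fingers and strip between 1 and 7 N and y of the grasp point in the frame of strip between -0.125 and -0.06 m), for 0.2 s.
4. back at the middle (within 50 mm), 1 to 7 N, housing square within 0.1 rad, kept up for 5 s (all of step 2 and value of joint turntable between -0.1 and 0.1 rad), for 5 s.
At the end, for the whole second after the job is handed in: The program finishes while holding: fingertips press the strip within 55 mm of its middle with 1 to 7 N, the housing is square within 0.15 rad and turns slower than 0.12 rad/s, the strip is pushed in 8 to 55 mm, all through the last second (contact force between the fingers and strip between 1 and 7 N and y of the grasp point in the frame of strip between -0.055 and 0.055 m and value of joint turntable between -0.15 and 0.15 rad and velocity of joint turntable between -0.12 and 0.12 rad/s and value of joint strip_travel between 0.008 and 0.055 m); the arm keeps its last pose, push and grip.
It fails at once if strip pressed with more than 10 N (contact force between the fingers and strip above 10 N).
It fails at once if fingertips off the strip (under 0.3 N) right in front of it between its ends (y of the grasp point in the frame of strip between -0.05 and 0.05 m and x of the grasp point in the frame of strip between -0.04 and 0.02 m and z of the grasp point in the frame of strip between -0.05 and 0.05 m and contact force between the fingers and strip below 0.3 N).
It fails at once if housing swung more than 0.7 rad from square, or strip driven onto its stop (value of joint turntable above 0.7 rad or value of joint turntable below -0.7 rad or value of joint strip_travel above 0.067 m).
It fails at once if housing itself touched by the robot (contact force between the arm and housing above 1 N).
It fails at once if scanner or connectors disturbed (distance of any of scanner, connectors from where it was at the start of the episode above 0.03 m).
It also fails if it takes over 45 s, if anything falls off the work surface, if the arm or the gripper's body presses on something with over 40 N, if the wrist force passes 120 N, or if a joint passes its speed limit or range.

## Working session

There is one attempt and no reset: what is moved stays moved. The work goes in short steps, Python scripts to look and compute and a tool call to move; the robot and the scene stay as the last step left them, time stands still between calls to the robot, and variables do not carry over. Pictures are saved under pics/ and viewed, about 8 in all and at most 12, crops included, and the job is handed in when it is done.

Besides the shell and the picture viewer there is one more tool, called after "Request:" as name(argument=value, ...) on one line, values as JSON. drive_tool: Moves the arm, as the interface text tells. Its arguments: {"type":"object","properties":{"hand":{"type":"array","items":{"type":"number"}},"translation":{"type":"array","items":{"type":"array","items":{"type":"number"}}},"rot":{"type":"array","items":{"type":"array","items":{"type":"number"}}},"grip_force":{"type":"number"}},"required":["hand","translation","rot"]}

```bash
ls; mkdir -p pics
cat > h.py <<'E'
import numpy as np, cv2
from station import env
from scipy.spatial.transform import Rotation as Ro
def px2w(c,u,v,z=None,d=None):
    K=c["mtx"]; a=np.array([(u-K[0,2])/K[0,0],(v-K[1,2])/K[1,1]]); s=a.copy()
    for _ in range(10): s=a/(1+c["k1"]*(s@s))
    r=np.array([s[0],s[1],1.]); R=np.array(c["R"]);t=np.array(c["t"])
    o=-R.T@t; w=R.T@r
    k=(z-o[2])/w[2] if z is not None else d
    return o+k*w
def cloud(c):
    K=c["mtx"]; v,u=np.mgrid[0:480,0:640]; a=np.stack([(u-K[0,2])/K[0,0],(v-K[1,2])/K[1,1]],-1); s=a.copy()
    for _ in range(10): s=a/(1+c["k1"]*(s**2).sum(-1,keepdims=True))
    z=c["z_map"]; P=np.dstack([s*z[...,None],z]); R=np.array(c["R"]);t=np.array(c["t"])
    W=(P-t)@R; W[z<=0]=np.nan
    return W
E
python3 - <<'E'
from h import *
print(env.read_state())
for n in ("scene","top"):
    c=env.capture(n); np.savez("c_"+n,**c); cv2.imwrite(f"pics/{n}0.png",c["image"][...,::-1]); print(c["mtx"],c["k1"],c["R"],c["t"])
E
```

```text
pics
{'clock': 0.0, 'joints': array([ 1.29781632,  0.68994213, -0.19450858,  1.56632132,  0.15730114,
        0.90250331, -0.21513664]), 'qd': array([-2.21839727e-04,  1.90490265e-04,  5.98928382e-04,  9.38889642e-04,
       -2.07397017e-04, -5.73102433e-04, -9.65057906e-06]), 'joint_torque': array([ 3.97643298e-04, -5.27557325e+01, -1.26726955e+00, -1.53429294e+01,
       -5.27375902e-02,  6.55574055e-03,  1.71024426e-04]), 'eef_pos': array([ 0.18851901, -0.59527598,  0.25664204]), 'tool_rot': array([-3.10298127e+00, -4.79800634e-01,  6.40594193e-04]), 'wrist_force': array([0.39752789, 1.18867512, 0.63199695]), 'moment': array([-0.01860611, -0.05960215, -0.00657519]), 'width': 0.9963330395685605}
[[587.38338375   0.         320.35450905]
 [  0.         587.38338375 222.43485546]
 [  0.           0.           1.        ]] -0.022598410218612308 [[-0.97850668  0.20567024  0.01498104]
 [ 0.15865844  0.79726363 -0.58240724]
 [-0.13172767 -0.56751251 -0.81275911]] [ 0.53859975 -0.02546809  1.79793701]
[[593.90219923   0.         313.43440019]
 [  0.         593.90219923 237.90015189]
 [  0.           0.           1.        ]] 0.057957158174322954 [[-1.32117613e-02 -9.99912670e-01 -3.17860668e-04]
 [-9.81922126e-01  1.30340825e-02 -1.88836044e-01]
 [ 1.88823696e-01 -2.18274231e-03 -9.82008578e-01]] [0.01784554 0.57247293 1.47242017]
```

View pics/top0.png

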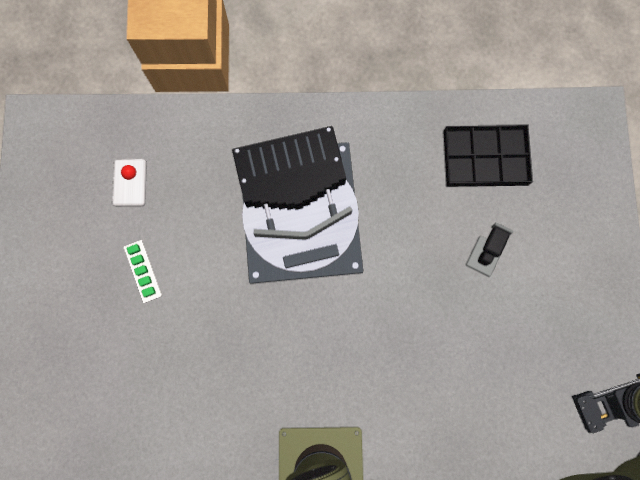

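View pics/scene0.png

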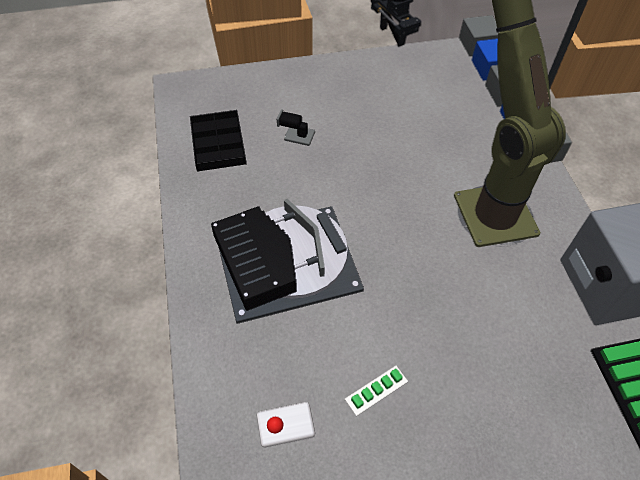

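The top picture shows the stand with visible screws at (255,275), (354,266) and (342,149). The strip's left end is at (255,232), its nose at (306,236) and its right end at (352,210). The housing is turned counter-clockwise. The connectors are at (142,272) and the scanner at (490,250), both well clear.

Run:
```python
from h import *
c=dict(np.load("c_top.npz")); W=cloud(c)
for n,u,v in [("scrNL",255,275),("scrNR",354,266),("scrFR",342,149),("stripL",256,233),("nose",306,236),("stripR",350,210),("hFL",236,150),("hFR",331,129),("hR",343,179),("barL",285,263),("barR",337,251),("plateNL",249,283),("plateNR",362,271),("conn",142,272),("scan",490,250)]:
    print(n,W[v,u].round(3))
# disc: bright pixels height 0.06-0.075
m=(abs(W[...,2]-0.069)<0.012)&(c["image"].min(-1)>170)
P=W[m]; 
m2=m.astype(np.uint8); cs,_=cv2.findContours(m2,cv2.RETR_EXTERNAL,cv2.CHAIN_APPROX_NONE); k=max(cs,key=cv2.contourArea); h=cv2.convexHull(k)
(ux,uy),r=cv2.minEnclosingCircle(k); print("disc px",ux,uy,r,px2w(c,ux,uy,z=0.069), r/594*1.37)
im=c["image"][120:300,225:375,::-1]; cv2.imwrite("pics/crop1.png",cv2.resize(im,None,fx=3.3,fy=3.3,interpolation=cv2.INTER_CUBIC))
```

```text
scrNL [0.483 0.163 0.024]
scrNR [ 0.503 -0.094  0.025]
scrFR [ 0.822 -0.07   0.022]
stripL [0.572 0.151 0.129]
nose [0.565 0.029 0.12 ]
stripR [ 0.628 -0.081  0.126]
hFL [0.785 0.201 0.132]
hFR [ 0.835 -0.037  0.137]
hR [ 0.709 -0.066  0.122]
barL [0.504 0.082 0.083]
barR [ 0.534 -0.049  0.079]
plateNL [0.465 0.18  0.003]
plateNR [ 0.491 -0.115  0.015]
conn [0.494 0.452 0.03 ]
scan [ 0.532 -0.433  0.076]
disc px 299.9787292480469 214.5035400390625 58.127052307128906 [0.63145462 0.04400446 0.069     ] 0.13406407686997746
```

View pics/crop1.png

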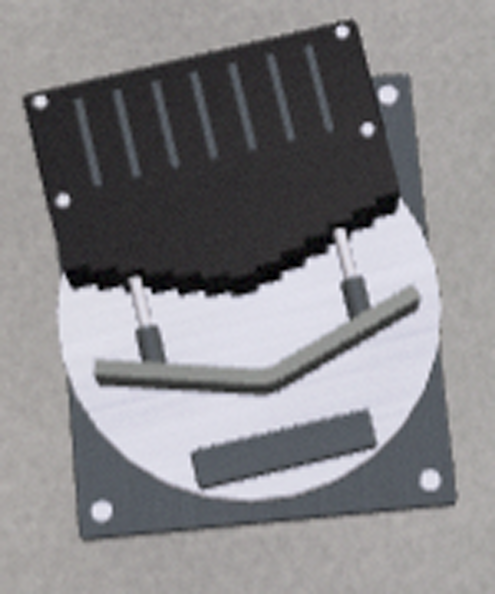

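The enlarged crop shows the disc spanning x 58–440 with its bottom at y 502, so the axis is near world (0.631, 0.044). The strip's nose is at about (272,388). The stand's yaw from the screws is about 0.077, and the housing is about 0.22 in world. Next I fit the housing's yaw from the depth cloud and work out the first move.

```bash
cat >> h.py <<'E'
from scipy.optimize import minimize_scalar
AX=np.array([0.631,0.044]); SY=0.077
def toh(P,a,ax=AX):
    c,s=np.cos(a),np.sin(a); d=P-ax; return np.stack([d[...,0]*c+d[...,1]*s,-d[...,0]*s+d[...,1]*c],-1)
def yaw(c):
    "world yaw of the housing from its dark top (z 0.131)"
    W=cloud(c); m=(abs(W[...,2]-0.131)<0.008)&(c["image"].max(-1)<110)&(np.hypot(W[...,0]-AX[0],W[...,1]-AX[1])<0.25)
    P=W[m][:,:2]
    def f(a):
        q=toh(P,a); q=q[q[:,0]>0.06]
        return (np.maximum(abs(q[:,1])-0.131,0)**2+np.maximum(q[:,0]-0.19,0)**2).sum()
    g=np.arange(-0.7,0.9,0.02); a0=g[np.argmin([f(a) for a in g])]
    return minimize_scalar(f,bounds=(a0-.03,a0+.03),method="bounded").x,len(P)
E
python3 - <<'E'
from h import *
for n in("top","scene"):
    c=dict(np.load(f"c_{n}.npz")); a,k=yaw(c); print(n,a,k)
    W=cloud(c); m=(abs(W[...,2]-0.131)<0.006)&(c["image"].max(-1)<110)
    q=toh(W[m][:,:2],a); q=q[(abs(q[:,1])<.2)&(q[:,0]>.06)&(q[:,0]<.3)]; print("x95",np.percentile(q[:,0],99.5),"y",np.percentile(q[:,1],[.5,99.5]))
    if n=="top":
        for nm,u,v in[("L",225+97/3.3,120+362/3.3),("nose",225+270/3.3,120+380/3.3),("R",225+418/3.3,120+288/3.3)]:
            w=px2w(c,u,v,z=0.128); print(nm,w,toh(w[:2],a))
    if n=="scene":
        st=W[(abs(W[...,2]-0.110)<0.02)]; q=toh(st[:,:2],a); q=q[(abs(q[:,1])<.14)&(q[:,0]<-.01)&(q[:,0]>-.12)]
        for y in(-.11,-.06,0,.06,.11): s=q[abs(q[:,1]-y)<.01]; print(y,len(s),np.percentile(s[:,0],[5,95]) if len(s) else '')
s=env.read_state(); R=Ro.from_rotvec(s["tool_rot"]).as_matrix(); print(R.round(3),s["eef_pos"])
print("target tool y angle", 0.077)
for p in [(.42,-.42,.24),(.49,-.2,.22),(.43,.10,.2),(.44,.10,.114)]: print(p,(R.T@(np.array(p)-s["eef_pos"])*100).round(1))
E
```

```text
top 0.22370642692818454 6263
x95 0.19176633789604197 y [-0.1294838   0.12845308]
L [0.58092166 0.1548092  0.128     ] [-0.02424799  0.11915768]
nose [0.56559921 0.02652642 0.128     ] [-0.06764756 -0.00252932]
R [ 0.63426699 -0.08496179  0.128     ] [-0.02542397 -0.12647307]
scene 0.22136241050598002 5089
x95 0.1956459109525891 y [-0.12978     0.13126407]
-0.11 55 [-0.03164612 -0.01881202]
-0.06 59 [-0.10740101 -0.03407767]
0 48 [-0.1003001  -0.05146572]
0.06 34 [-0.11007708 -0.03434553]
0.11 38 [-0.03185583 -0.02003899]
[[ 0.953  0.302 -0.001]
 [ 0.302 -0.953  0.002]
 [-0.    -0.002 -1.   ]] [ 0.1885539  -0.59530999  0.25669878]
target tool y angle 0.077
(0.42, -0.42, 0.24) [27.4 -9.7  1.7]
(0.49, -0.2, 0.22) [ 40.7 -28.6   3.7]
(0.43, 0.1, 0.2) [ 44.  -59.    5.8]
(0.44, 0.1, 0.114) [ 45.  -58.7  14.4]
```

Request:
drive_tool(hand=[0, 0, 0, 0, 0, 0, 0, 0, 0, 0, 0, 0, 0, 0, 0, 0, 0, 0, 0, 0], translation=[[3, -1, 0], [6, -2, 0], [10, -3.5, 0.5], [14, -5, 1], [18, -6.5, 1], [22, -8, 1.5], [26, -10, 2], [30, -13, 2], [33, -17, 2.5], [36, -21, 3], [38.5, -25, 3.5], [40.5, -29, 4], [42, -33, 4], [43, -37, 4.5], [44, -41, 5], [44, -45, 5], [44, -49, 5.5], [44, -53, 6], [44, -57, 6], [44, -59, 6]], rot=[[0, 0, -2], [0, 0, -4], [0, 0, -8], [0, 0, -12], [0, 0, -16], [0, 0, -20], [0, 0, -24], [0, 0, -28], [0, 0, -32], [0, 0, -36], [0, 0, -40], [0, 0, -44], [0, 0, -48], [0, 0, -52], [0, 0, -56], [0, 0, -60], [0, 0, -64], [0, 0, -68], [0, 0, -73], [0, 0, -77]], grip_force=30)

```text
clock: 2.1
eef_pos: [0.4284, 0.1037, 0.1975]
tool_rot: [-2.119, -2.315, -0.002]
wrist_force: [0.7, 0.5, -0.6]
width: 0.005
```

Run:
```python
from h import *
s=env.read_state(); R=Ro.from_rotvec(s["tool_rot"]).as_matrix(); print(s["clock"],R.round(3),s["eef_pos"],s["joints"].round(2),s["wrist_force"],s["width"])
c=env.capture("scene"); print(yaw(c)); cv2.imwrite("pics/scene1.png",c["image"][100:400,150:550,::-1])
```

```text
2.1 [[-0.088  0.996 -0.001]
 [ 0.996  0.088  0.003]
 [ 0.003 -0.001 -1.   ]] [0.42841074 0.10366963 0.19751989] [-0.08  0.59 -0.39  2.16  0.47  0.48 -0.75] [ 0.74404693  0.50819099 -0.59889285] 0.00546983773041224
(np.float64(0.22300846129366908), 5066)
```

View pics/scene1.png

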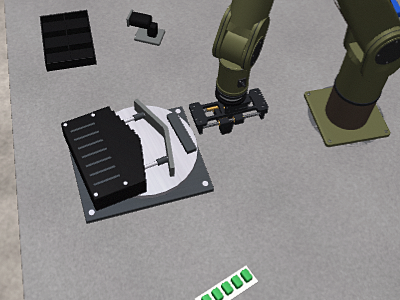

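The gripper is now shut in front of the housing, at about (228,112) in the crop, with the strip clear at (155,135). Now I check the finger geometry and build a small contact and turntable simulation.

```bash
cat > sim.py <<'E'
from h import *
K,C,D=130.,6.,0.0175; TA=0.088   # spring, damper, pad front ahead of TCP, tool yaw
OFF=SY-TA
def xs(y):
    y=abs(y); return np.where(y<.0103,.035-np.sqrt(np.maximum(.035**2-y*y,1e-9)),.0016+.309*(y-.0103))
PX=np.linspace(-.009,.009,37)
def travel(X,Y,psi):
    "X left, Y forward of TCP from the axis in tool axes; psi housing yaw in tool axes"
    c,s=np.cos(psi),np.sin(psi); fx=Y+D; l=X+PX
    xh=fx*c+l*s; yh=-fx*s+l*c
    g=xh+.072-xs(yh); i=g.argmax(); return g[i],yh[i]
def tcp_h(X,Y,psi):
    c,s=np.cos(psi),np.sin(psi); return Y*c+X*s,-Y*s+X*c
def place(yd,sd,psi):
    "TCP (X,Y) with strip-frame y yd and travel sd"
    X,Y=0.,-.1
    for _ in range(12):
        Y+=(sd-travel(X,Y,psi)[0])/np.cos(psi); X+=(yd-tcp_h(X,Y,psi)[1])/np.cos(psi)
    return X,Y
def torque(X,Y,psi):
    e=1e-4; s=travel(X,Y,psi)[0]
    if s<=0: return 0.,s
    return -K*s*(travel(X,Y,psi+e)[0]-travel(X,Y,psi-e)[0])/(2*e),s
def run(path,psi,w,I=.2,dt=.01,show=True):
    "path: list of (X,Y) at 0,0.1,..; interpolated"
    out=[]
    for k in range(len(path)-1):
        for j in range(10):
            f=j/10; X=path[k][0]*(1-f)+path[k+1][0]*f; Y=path[k][1]*(1-f)+path[k+1][1]*f
            t,s=torque(X,Y,psi); w+=dt*(t-.02*w)/I; psi+=dt*w
        X,Y=path[k+1]; s,yc=travel(X,Y,psi)
        out.append((X,Y,psi-OFF,w,s,yc,tcp_h(X,Y,psi)[1]))
    if show: print("X Y turntable w travel yc yTCP"); print(np.array(out).round(3))
    return psi,w,out
def plan(yd,sd,psi,w,I=.2):
    "make TCP path from desired strip y and travel per row, predicting psi"
    path=[place(yd[0],sd[0],psi)]
    for k in range(1,len(yd)):
        p=psi+.1*w
        for _ in range(3):
            q=place(yd[k],sd[k],p); p,w2,_=run([path[-1],q],psi,w,I,show=False)
        path.append(place(yd[k],sd[k],p)); psi,w=p,w2
    return path,psi,w
def xy(eef):
    d=np.asarray(eef)[:2]-AX; c,s=np.cos(TA),np.sin(TA); return -d[0]*s+d[1]*c, d[0]*c+d[1]*s
E
python3 - <<'E'
from sim import *
c=env.capture("scene"); W=cloud(c); s=env.read_state(); R=Ro.from_rotvec(s["tool_rot"]).as_matrix()
L=(W-s["eef_pos"])@R; m=(np.abs(L)<.06).all(-1)&(L[...,2]>-.05); q=L[m]
for a in np.arange(-.045,.03,.01):
    t=q[abs(q[:,2]-a)<.006]; print(round(a,3),len(t),np.percentile(t,[3,97],axis=0)[:,:2].round(3).tolist() if len(t) else '')
psi=.2225-TA; print("TCP XY",xy(s["eef_pos"]))
yd=[.075,.074,.073,.071,.069,.066,.062,.052,.040,.028,.016,.004,-.008,-.02,-.032,-.044,-.056,-.064,-.068]
sd=[-.002,.002,.006,.010,.014,.017,.020,.022,.024,.026,.027]+[.027]*8
path,p,w=plan(yd,sd,psi,0.); run(path,psi,0.); run(path,psi,0.,I=.15);
E
```

```text
-0.045 10 [[0.005, -0.027], [0.034, 0.031]]
-0.035 8 [[-0.001, -0.011], [0.015, -0.004]]
-0.025 11 [[0.003, -0.012], [0.016, -0.005]]
-0.015 18 [[0.01, -0.012], [0.016, 0.017]]
-0.005 30 [[0.007, -0.012], [0.016, 0.017]]
0.005 33 [[-0.003, -0.012], [0.016, 0.017]]
0.015 18 [[-0.003, -0.012], [0.015, 0.015]]
0.025 2 [[0.007, -0.003], [0.008, -0.001]]
TCP XY (np.float64(0.07708098689963845), np.float64(-0.1961666166246937))
X Y turntable w travel yc yTCP
[[ 0.064 -0.078  0.145 -0.001  0.002  0.063  0.074]
 [ 0.064 -0.074  0.145 -0.013  0.006  0.062  0.073]
 [ 0.062 -0.07   0.142 -0.036  0.01   0.06   0.071]
 [ 0.061 -0.066  0.137 -0.07   0.014  0.058  0.069]
 [ 0.059 -0.063  0.128 -0.113  0.017  0.055  0.066]
 [ 0.056 -0.06   0.114 -0.161  0.02   0.051  0.062]
 [ 0.047 -0.06   0.095 -0.207  0.022  0.042  0.052]
 [ 0.036 -0.06   0.072 -0.241  0.024  0.03   0.04 ]
 [ 0.026 -0.06   0.047 -0.257  0.026  0.018  0.028]
 [ 0.015 -0.062  0.023 -0.212  0.027  0.007  0.016]
 [ 0.005 -0.062  0.002 -0.209  0.027 -0.     0.004]
 [-0.006 -0.062 -0.019 -0.207  0.027 -0.001 -0.007]
 [-0.016 -0.062 -0.
[... 561 characters left out ...]
9  0.017  0.055  0.066]
 [ 0.056 -0.06   0.104 -0.211  0.02   0.051  0.061]
 [ 0.047 -0.06   0.079 -0.268  0.022  0.041  0.051]
 [ 0.036 -0.06   0.05  -0.309  0.024  0.029  0.039]
 [ 0.026 -0.06   0.018 -0.328  0.026  0.017  0.026]
 [ 0.015 -0.062 -0.015 -0.323  0.027  0.005  0.014]
 [ 0.005 -0.062 -0.047 -0.318  0.027 -0.002  0.001]
 [-0.006 -0.062 -0.078 -0.315  0.027 -0.003 -0.011]
 [-0.016 -0.062 -0.11  -0.315  0.027 -0.012 -0.023]
 [-0.027 -0.059 -0.141 -0.299  0.028 -0.024 -0.035]
 [-0.038 -0.057 -0.168 -0.252  0.029 -0.035 -0.047]
 [-0.049 -0.056 -0.189 -0.172  0.029 -0.047 -0.059]
 [-0.057 -0.055 -0.201 -0.063  0.03  -0.055 -0.067]
 [-0.061 -0.055 -0.2    0.062  0.03  -0.058 -0.071]]
```

```bash
sed -i 's/D=130.,6.,0.0175/D=130.,6.,0.017/' sim.py
python3 - <<'E'
from sim import *
s=env.read_state(); psi=.2225-TA; p0=np.array(xy(s["eef_pos"]))
X,Y=place(.078,-.012,psi); print("pre shift cm",(np.array([X,Y])-p0)*100,"dz",(s["eef_pos"][2]-.114)*100)
yd=[.078,.077,.077,.076,.076,.075,.074,.073,.072,.071]
sd=[-.012,-.008,-.004,0,.004,.008,.012,.016,.019,.021]
path,p,w=plan(yd,sd,psi,0.); run(path,psi,0.); print(((np.array(path)-path[0])*100).round(2).tolist())
E
```

```text
pre shift cm [-1.05908859 10.58543877] dz 8.364408733396873
X Y turntable w travel yc yTCP
[[ 0.066 -0.087  0.146  0.    -0.008  0.066  0.077]
 [ 0.067 -0.083  0.146  0.    -0.004  0.066  0.077]
 [ 0.066 -0.079  0.146  0.     0.     0.065  0.076]
 [ 0.067 -0.075  0.145 -0.006  0.004  0.065  0.076]
 [ 0.066 -0.071  0.144 -0.024  0.008  0.064  0.075]
 [ 0.066 -0.067  0.14  -0.056  0.012  0.063  0.074]
 [ 0.066 -0.063  0.132 -0.1    0.016  0.062  0.073]
 [ 0.066 -0.059  0.119 -0.155  0.019  0.061  0.072]
 [ 0.066 -0.056  0.1   -0.218  0.021  0.061  0.071]]
[[0.0, 0.0], [-0.05, 0.38], [0.0, 0.78], [-0.05, 1.15], [0.01, 1.55], [-0.03, 1.94], [-0.05, 2.34], [-0.06, 2.77], [-0.05, 3.13], [-0.02, 3.42]]
```

Request:
drive_tool(hand=[0, 0, 0, 0, 0, 0, 0, 0, 0, 0], translation=[[0, 0, 2.5], [-0.5, 0, 5], [-1, 0, 7], [-1, 2, 8.3], [-1, 4, 8.3], [-1, 6, 8.3], [-1, 8, 8.3], [-1, 9.5, 8.3], [-1, 10.5, 8.3], [-1, 10.5, 8.3]], rot=[[0, 0, 0], [0, 0, 0], [0, 0, 0], [0, 0, 0], [0, 0, 0], [0, 0, 0], [0, 0, 0], [0, 0, 0], [0, 0, 0], [0, 0, 0]])

```text
clock: 3.2
eef_pos: [0.5356, 0.1019, 0.1143]
tool_rot: [-2.124, -2.312, -0.004]
wrist_force: [-0.0, 0.6, 0.4]
width: 0.006
```

Run:
```python
from sim import *
s=env.read_state(); c=env.capture("scene"); a,n=yaw(c); print(s["clock"],s["eef_pos"],xy(s["eef_pos"]),s["wrist_force"],a,n)
psi=a-TA; X,Y=xy(s["eef_pos"]); print("travel,yc",travel(X,Y,psi),"tcp",tcp_h(X,Y,psi))
im=c["image"][190:330,200:380,::-1]; cv2.imwrite("pics/pre.png",cv2.resize(im,None,fx=4,fy=4,interpolation=cv2.INTER_CUBIC))
```

```text
3.2 [0.53555139 0.1019193  0.11431902] (np.float64(0.06608382549656848), np.float64(-0.0899889516874928)) [-0.00807696  0.55171845  0.4477123 ] 0.22187484527612358 5078
travel,yc (np.float64(-0.011625293947927735), np.float64(0.06631527021397039)) tcp (np.float64(-0.08036318403397938), np.float64(0.07750381971229282))
```

View pics/pre.png

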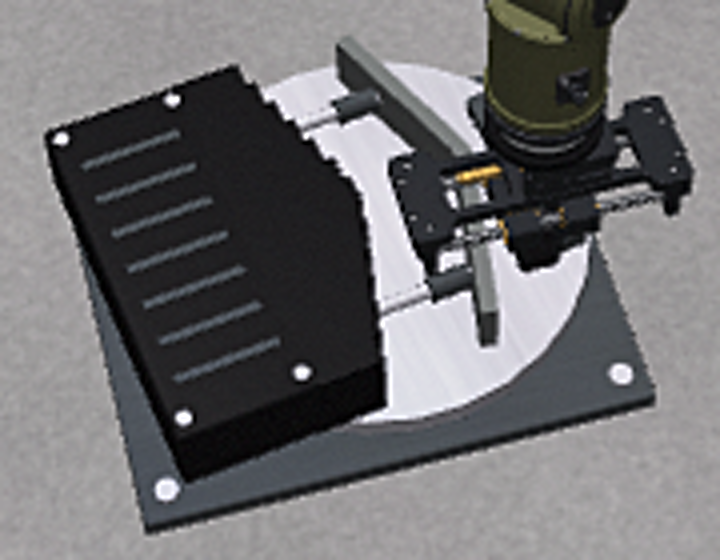

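The picture shows the closed fingers at about (540,250), just in front of the strip's left end at (485,330). The gripper body passes above the strip. Next comes the gentle contact ramp.

Request:
drive_tool(hand=[0, 0, 0, 0, 0, 0, 0, 0, 0], translation=[[0, 0.4, 0], [0, 0.8, 0], [0, 1.2, 0], [0, 1.6, 0], [0, 2.0, 0], [0, 2.4, 0], [0, 2.8, 0], [0, 3.1, 0], [0, 3.4, 0]], rot=[[0, 0, 0], [0, 0, 0], [0, 0, 0], [0, 0, 0], [0, 0, 0], [0, 0, 0], [0, 0, 0], [0, 0, 0], [0, 0, 0]])

```text
clock: 4.15
eef_pos: [0.5677, 0.1051, 0.1141]
tool_rot: [-2.122, -2.312, -0.001]
wrist_force: [-2.4, 0.3, 0.1]
width: 0.004
```

```bash
cat > m.py <<'E'
from sim import *
def meas(n=2):
    A=[];T=[]
    for _ in range(n):
        s=env.read_state(); c=env.capture("scene"); A.append(yaw(c)[0]); T.append(s["clock"])
    s=env.read_state(); X,Y=xy(s["eef_pos"]); psi=A[-1]-TA; w=np.polyfit(T,A,1)[0]
    st=travel(X,Y,psi)
    print("clock",s["clock"],"turntable",(np.array(A)-SY).round(4),"w",round(w,3),"XY",round(X,4),round(Y,4),"travel %.4f yc %.4f yTCP %.4f"%(*st,tcp_h(X,Y,psi)[1]),"F",s["wrist_force"].round(2),"z",s["eef_pos"][2].round(4))
    return X,Y,psi+.05*w,w
def go(yd,sd,X,Y,psi,w,I=.2):
    p,_,_=plan(yd,sd,psi,w,I); p[0]=(X,Y); run(p,psi,w,I); print(((np.array(p)-p[0])*100).round(1).tolist())
E
python3 - <<'E'
from m import *
X,Y,psi,w=meas()
w=-.2
yd=[.071,.066,.058,.046,.034,.022,.010,-.002,-.014,-.026,-.038,-.05,-.062,-.068,-.07,-.07,-.07]
go(yd,[.021,.023,.025]+[.027]*14,X,Y,psi,w)
E
```

```text
clock 4.25 turntable [0.1259 0.1208] w -0.101 XY 0.0664 -0.0572 travel 0.0209 yc 0.0615 yTCP 0.0723 F [-2.47  0.01  0.1 ] z 0.1141
X Y turntable w travel yc yTCP
[[ 0.062 -0.055  0.092 -0.266  0.023  0.056  0.066]
 [ 0.055 -0.053  0.062 -0.328  0.025  0.048  0.058]
 [ 0.045 -0.053  0.026 -0.379  0.027  0.037  0.046]
 [ 0.035 -0.055 -0.013 -0.41   0.027  0.025  0.034]
 [ 0.026 -0.058 -0.055 -0.42   0.027  0.014  0.022]
 [ 0.017 -0.061 -0.097 -0.413  0.027  0.003  0.01 ]
 [ 0.007 -0.062 -0.138 -0.41   0.027 -0.005 -0.002]
 [-0.002 -0.062 -0.179 -0.409  0.027 -0.006 -0.014]
 [-0.012 -0.061 -0.22  -0.408  0.027 -0.013 -0.026]
 [-0.022 -0.061 -0.26  -0.394  0.027 -0.025 -0.038]
 [-0.033 -0.062 -0.297 -0.352  0.027 -0.053 -0.05 ]
 [-0.043 -0.064 -0.328 -0.261  0.027 -0.065 -0.062]
 [-0.048 -0.065 -0.348 -0.154  0.027 -0.07  -0.068]
 [-0.05  -0.066 -0.357 -0.041  0.027 -0.072 -0.07 ]
 [-0.05  -0.066 -0.355  0.073  0.027 -0.072 -0.07 ]
 [-0.051 -0.065 -0.342  0.186  0.027 -0.073 -0.07 ]]
[[0.0, 0.0], [-0.5, 0.2], [-1.1, 0.4], [-2.1, 0.4], [-3.1, 0.2], [-4.1, -0.1], [-5.0, -0.4], [-5.9, -0.5], [-6.9, -0.5], [-7.9, -0.4], [-8.9, -0.4], [-9.9, -0.5], [-11.0, -0.6], [-11.5, -0.8], [-11.6, -0.8], [-11.6, -0.8], [-11.7, -0.8]]
```

Request:
drive_tool(hand=[0, 0, 0, 0, 0, 0, 0], translation=[[-0.5, 0.2, 0], [-1.1, 0.4, 0], [-2.1, 0.3, 0], [-3.1, 0.1, 0], [-4.1, -0.2, 0], [-5.0, -0.4, 0], [-6.0, -0.5, 0]], rot=[[0, 0, 0], [0, 0, 0], [0, 0, 0], [0, 0, 0], [0, 0, 0], [0, 0, 0], [0, 0, 0]])

```text
clock: 4.95
eef_pos: [0.5679, 0.0436, 0.1139]
tool_rot: [-2.123, -2.311, -0.001]
wrist_force: [-3.1, 1.0, -0.1]
width: 0.005
```

Run:
```python
from m import *
X,Y,psi,w=meas()
y0=tcp_h(X,Y,psi)[1]
for ww in(w,-.35):
  yd=[y0,y0-.01,y0-.022,y0-.034,y0-.046,-.056,-.065,-.07,-.07,-.07,-.07]
  go(yd,[.027]*11,X,Y,psi,ww)
```

```text
clock 5.05 turntable [-0.0396 -0.0482] w -0.174 XY 0.0033 -0.0629 travel 0.0261 yc -0.0019 yTCP -0.0004 F [-3.01 -1.17  0.19] z 0.1137
X Y turntable w travel yc yTCP
[[-0.006 -0.062 -0.074 -0.173  0.027 -0.003 -0.011]
 [-0.017 -0.061 -0.092 -0.174  0.027 -0.012 -0.023]
 [-0.028 -0.059 -0.109 -0.164  0.027 -0.024 -0.035]
 [-0.04  -0.057 -0.124 -0.132  0.027 -0.036 -0.047]
 [-0.048 -0.056 -0.134 -0.079  0.027 -0.045 -0.056]
 [-0.058 -0.055 -0.138 -0.01   0.027 -0.054 -0.065]
 [-0.063 -0.054 -0.135  0.072  0.027 -0.059 -0.07 ]
 [-0.063 -0.053 -0.123  0.158  0.027 -0.059 -0.07 ]
 [-0.065 -0.052 -0.102  0.245  0.027 -0.059 -0.07 ]
 [-0.066 -0.05  -0.073  0.331  0.027 -0.06  -0.07 ]]
[[0.0, 0.0], [-0.9, 0.1], [-2.0, 0.2], [-3.1, 0.4], [-4.3, 0.6], [-5.2, 0.7], [-6.1, 0.8], [-6.6, 0.9], [-6.7, 1.0], [-6.8, 1.1], [-6.9, 1.3]]
X Y turntable w travel yc yTCP
[[-0.005 -0.062 -0.092 -0.348  0.027 -0.004 -0.011]
 [-0.015 -0.061 -0.127 -0.348  0.027 -0.012 -0.023]
 [-0.025 -0.06  -0.161 -0.337  0.027 -0.023 -0.035]
 [-0.036 -0.059 -0.193 -0.304  0.027 -0.035 -0.047]
 [-0.044 -0.059 -0.221 -0.253  0.027 -0.043 -0.056]
 [-0.052 -0.06  -0.242 -0.185  0.027 -0.052 -0.065]
 [-0.056 -0.06  -0.256 -0.104  0.027 -0.057 -0.07 ]
 [-0.056 -0.06  -0.262 -0.02   0.027 -0.057 -0.07 ]
 [-0.056 -0.06  -0.26   0.064  0.027 -0.057 -0.07 ]
 [-0.057 -0.06  -0.249  0.148  0.027 -0.057 -0.07 ]]
[[0.0, 0.0], [-0.8, 0.1], [-1.8, 0.2], [-2.8, 0.3], [-3.9, 0.4], [-4.7, 0.4], [-5.5, 0.3], [-5.9, 0.3], [-5.9, 0.3], [-5.9, 0.3], [-6.0, 0.3]]
```

Request:
drive_tool(hand=[0, 0, 0, 0, 0, 0, 0], translation=[[-0.9, 0.1, 0], [-1.9, 0.2, 0], [-3.0, 0.35, 0], [-4.1, 0.5, 0], [-5.0, 0.5, 0], [-6.0, 0.5, 0], [-6.5, 0.6, 0]], rot=[[0, 0, 0], [0, 0, 0], [0, 0, 0], [0, 0, 0], [0, 0, 0], [0, 0, 0], [0, 0, 0]])

```text
clock: 5.75
eef_pos: [0.5794, -0.0242, 0.1136]
tool_rot: [-2.129, -2.308, 0.003]
wrist_force: [-2.0, -0.2, -0.1]
width: 0.004
```

Run:
```python
from m import *
X,Y,psi,w=meas()
y0=tcp_h(X,Y,psi)[1]
for ww in(w,-.05):
  yd=[y0]+[-.075]*4+[-.07,-.06,-.05,-.038,-.026,-.014,-.002]
  go(yd,[.027]*12,X,Y,psi,ww)
```

```text
clock 5.85 turntable [-0.1355 -0.1317] w 0.075 XY -0.0633 -0.0572 travel 0.0231 yc -0.0595 yTCP -0.0708 F [-3.35 -1.66  0.19] z 0.1136
X Y turntable w travel yc yTCP
[[-0.069 -0.052 -0.116  0.158  0.027 -0.064 -0.075]
 [-0.07  -0.05  -0.095  0.254  0.027 -0.064 -0.075]
 [-0.072 -0.048 -0.064  0.351  0.027 -0.065 -0.075]
 [-0.074 -0.045 -0.024  0.448  0.027 -0.066 -0.075]
 [-0.071 -0.043  0.026  0.541  0.027 -0.061 -0.07 ]
 [-0.064 -0.043  0.085  0.621  0.027 -0.052 -0.06 ]
 [-0.057 -0.044  0.15   0.683  0.027 -0.044 -0.05 ]
 [-0.049 -0.046  0.221  0.725  0.027 -0.033 -0.038]
 [-0.042 -0.049  0.295  0.747  0.027 -0.022 -0.026]
 [-0.035 -0.053  0.37   0.748  0.027 -0.012 -0.014]
 [-0.029 -0.057  0.444  0.738  0.027 -0.001 -0.002]]
[[0.0, 0.0], [-0.6, 0.6], [-0.7, 0.7], [-0.8, 0.9], [-1.0, 1.2], [-0.8, 1.4], [-0.0, 1.4], [0.6, 1.4], [1.4, 1.2], [2.2, 0.8], [2.8, 0.4], [3.4, -0.0]]
X Y turntable w travel yc yTCP
[[-0.068 -0.052 -0.129  0.034  0.027 -0.064 -0.075]
 [-0.069 -0.052 -0.12   0.132  0.027 -0.064 -0.075]
 [-0.07  -0.051 -0.101  0.228  0.027 -0.064 -0.075]
 [-0.071 -0.049 -0.073  0.325  0.027 -0.065 -0.075]
 [-0.068 -0.048 -0.035  0.418  0.027 -0.06  -0.07 ]
 [-0.06  -0.048  0.011  0.497  0.027 -0.051 -0.06 ]
 [-0.053 -0.048  0.064  0.557  0.027 -0.042 -0.05 ]
 [-0.044 -0.05   0.122  0.598  0.027 -0.031 -0.038]
 [-0.036 -0.053  0.183  0.617  0.027 -0.02  -0.026]
 [-0.028 -0.057  0.245  0.615  0.027 -0.01  -0.014]
 [-0.021 -0.06   0.306  0.607  0.027  0.001 -0.002]]
[[0.0, 0.0], [-0.5, 0.5], [-0.6, 0.5], [-0.7, 0.7], [-0.8, 0.8], [-0.5, 1.0], [0.3, 1.0], [1.0, 0.9], [1.9, 0.7], [2.7, 0.4], [3.5, -0.0], [4.2, -0.3]]
```

Run:
```python
from sim import *
import m
s=env.read_state(); X,Y=xy(s["eef_pos"]); psi=-.131+SY-TA
for w in(.07,.03):
  yd=[-.0708,-.07,-.066,-.054,-.040,-.026,-.012,.002,.014,.026]
  m.go(yd,[.023,.023,.021,.02,.02,.022,.023,.024,.024,.024],X,Y,psi,w)
```

```text
X Y turntable w travel yc yTCP
[[-0.063 -0.057 -0.12   0.143  0.023 -0.059 -0.07 ]
 [-0.06  -0.059 -0.102  0.208  0.021 -0.055 -0.066]
 [-0.049 -0.061 -0.078  0.257  0.02  -0.044 -0.054]
 [-0.036 -0.063 -0.051  0.286  0.02  -0.03  -0.04 ]
 [-0.024 -0.064 -0.021  0.296  0.022 -0.016 -0.026]
 [-0.012 -0.066  0.008  0.291  0.023 -0.003 -0.012]
 [ 0.    -0.065  0.037  0.288  0.024  0.001  0.002]
 [ 0.01  -0.065  0.065  0.286  0.024  0.004  0.014]
 [ 0.021 -0.063  0.094  0.286  0.024  0.016  0.026]]
[[0.0, 0.0], [0.0, 0.0], [0.4, -0.1], [1.5, -0.4], [2.7, -0.6], [3.9, -0.7], [5.2, -0.9], [6.4, -0.8], [7.4, -0.8], [8.4, -0.6]]
X Y turntable w travel yc yTCP
[[-0.063 -0.057 -0.124  0.103  0.023 -0.059 -0.07 ]
 [-0.059 -0.059 -0.11   0.169  0.021 -0.055 -0.066]
 [-0.048 -0.061 -0.09   0.218  0.02  -0.043 -0.054]
 [-0.035 -0.064 -0.067  0.247  0.02  -0.03  -0.04 ]
 [-0.023 -0.064 -0.041  0.257  0.022 -0.016 -0.026]
 [-0.01  -0.066 -0.016  0.252  0.023 -0.003 -0.012]
 [ 0.002 -0.065  0.009  0.249  0.024  0.     0.002]
 [ 0.013 -0.065  0.034  0.247  0.024  0.005  0.014]
 [ 0.023 -0.062  0.059  0.248  0.024  0.016  0.026]]
[[0.0, 0.0], [0.0, 0.0], [0.4, -0.2], [1.5, -0.4], [2.8, -0.6], [4.1, -0.7], [5.3, -0.9], [6.5, -0.8], [7.6, -0.8], [8.6, -0.5]]
```

Request:
drive_tool(hand=[0, 0, 0, 0, 0, 0, 0, 0, 0, 0], translation=[[0, 0, 0], [0.4, -0.1, 0], [1.5, -0.4, 0], [2.8, -0.6, 0], [4.0, -0.7, 0], [5.2, -0.8, 0], [6.5, -0.7, 0], [7.6, -0.6, 0], [8.6, -0.4, 0], [9.3, -0.2, 0]], rot=[[0, 0, 0], [0, 0, 0], [0, 0, 0], [0, 0, 0], [0, 0, 0], [0, 0, 0], [0, 0, 0], [0, 0, 0], [0, 0, 0], [0, 0, 0]])

```text
clock: 6.85
eef_pos: [0.5702, 0.0702, 0.1137]
tool_rot: [-2.128, -2.309, 0.002]
wrist_force: [-3.1, 0.9, 0.4]
width: 0.005
```

Run:
```python
from m import *
X,Y,psi,w=meas()
y0=tcp_h(X,Y,psi)[1]
for yt in (.03,.042):
  go([y0,(y0+yt)/2]+[yt]*6,[.027]*8,X,Y,psi,w)
```

```text
clock 6.95 turntable [0.0205 0.0265] w 0.119 XY 0.0319 -0.0579 travel 0.0257 yc 0.0235 yTCP 0.0328 F [-3.85  1.17  0.8 ] z 0.1137
X Y turntable w travel yc yTCP
[[ 0.03  -0.057  0.043  0.1    0.027  0.022  0.032]
 [ 0.028 -0.058  0.052  0.083  0.027  0.02   0.03 ]
 [ 0.027 -0.058  0.06   0.069  0.027  0.02   0.03 ]
 [ 0.027 -0.058  0.066  0.054  0.027  0.02   0.03 ]
 [ 0.027 -0.059  0.071  0.041  0.027  0.02   0.03 ]
 [ 0.026 -0.059  0.074  0.027  0.027  0.02   0.03 ]
 [ 0.026 -0.059  0.076  0.014  0.027  0.02   0.03 ]]
[[0.0, 0.0], [-0.2, 0.0], [-0.4, -0.0], [-0.5, -0.0], [-0.5, -0.0], [-0.5, -0.1], [-0.5, -0.1], [-0.6, -0.1]]
X Y turntable w travel yc yTCP
[[ 0.036 -0.056  0.043  0.094  0.027  0.028  0.038]
 [ 0.04  -0.055  0.051  0.061  0.027  0.032  0.042]
 [ 0.04  -0.055  0.055  0.024  0.027  0.032  0.042]
 [ 0.04  -0.055  0.055 -0.013  0.027  0.032  0.042]
 [ 0.04  -0.055  0.052 -0.05   0.027  0.032  0.042]
 [ 0.04  -0.055  0.045 -0.086  0.027  0.032  0.042]
 [ 0.041 -0.054  0.034 -0.122  0.027  0.033  0.042]]
[[0.0, 0.0], [0.4, 0.2], [0.8, 0.3], [0.8, 0.3], [0.8, 0.3], [0.8, 0.3], [0.8, 0.3], [0.9, 0.4]]
```

Request:
drive_tool(hand=[0, 0, 0, 0, 0], translation=[[0.4, 0.1, 0], [0.6, 0.2, 0], [0.6, 0.2, 0], [0.6, 0.2, 0], [0.2, 0, 0]], rot=[[0, 0, 0], [0, 0, 0], [0, 0, 0], [0, 0, 0], [0, 0, 0]])

```text
clock: 7.45
eef_pos: [0.5705, 0.0733, 0.1138]
tool_rot: [-2.125, -2.31, -0.002]
wrist_force: [-2.7, 0.8, 0.3]
width: 0.003
```

Run:
```python
from m import *
X,Y,psi,w=meas(3)
y0=tcp_h(X,Y,psi)[1]
for yt in (.02,.01):
  go([y0,(y0+yt)/2]+[yt]*6,[.028]*8,X,Y,psi,w)
```

```text
clock 7.6 turntable [0.038  0.0387 0.0367] w -0.013 XY 0.0329 -0.0582 travel 0.0254 yc 0.0249 yTCP 0.0344 F [-2.85 -0.25  0.28] z 0.1137
X Y turntable w travel yc yTCP
[[ 0.026 -0.057  0.034 -0.028  0.028  0.018  0.027]
 [ 0.019 -0.059  0.031 -0.032  0.028  0.011  0.02 ]
 [ 0.019 -0.059  0.028 -0.027  0.028  0.011  0.02 ]
 [ 0.019 -0.059  0.025 -0.023  0.028  0.011  0.02 ]
 [ 0.019 -0.059  0.023 -0.018  0.028  0.011  0.02 ]
 [ 0.019 -0.059  0.022 -0.014  0.028  0.011  0.02 ]
 [ 0.02  -0.059  0.021 -0.01   0.028  0.011  0.02 ]]
[[0.0, 0.0], [-0.7, 0.1], [-1.4, -0.1], [-1.4, -0.1], [-1.4, -0.1], [-1.4, -0.1], [-1.3, -0.1], [-1.3, -0.1]]
X Y turntable w travel yc yTCP
[[ 0.021 -0.059  0.034 -0.024  0.028  0.013  0.022]
 [ 0.009 -0.061  0.032 -0.021  0.028  0.001  0.01 ]
 [ 0.009 -0.061  0.03  -0.021  0.028  0.001  0.01 ]
 [ 0.009 -0.061  0.028 -0.02   0.028  0.001  0.01 ]
 [ 0.009 -0.061  0.026 -0.02   0.028  0.001  0.01 ]
 [ 0.009 -0.061  0.024 -0.019  0.028  0.001  0.01 ]
 [ 0.009 -0.061  0.022 -0.019  0.028  0.001  0.01 ]]
[[0.0, 0.0], [-1.2, -0.1], [-2.4, -0.3], [-2.4, -0.3], [-2.4, -0.3], [-2.4, -0.3], [-2.4, -0.3], [-2.3, -0.3]]
```

Request:
drive_tool(hand=[0, 0, 0, 0, 0, 0, 0, 0, 0, 0], translation=[[-0.8, 0, 0], [-1.6, -0.1, 0], [-2.5, -0.1, 0], [-3.2, -0.1, 0], [-3.2, -0.1, 0], [-3.2, -0.1, 0], [-3.2, -0.1, 0], [-3.2, -0.1, 0], [-3.2, -0.1, 0], [-3.2, -0.1, 0]], rot=[[0, 0, 0], [0, 0, 0], [0, 0, 0], [0, 0, 0], [0, 0, 0], [0, 0, 0], [0, 0, 0], [0, 0, 0], [0, 0, 0], [0, 0, 0]])

```text
clock: 8.6
eef_pos: [0.5717, 0.0402, 0.1137]
tool_rot: [-2.127, -2.309, 0.001]
wrist_force: [-2.9, 0.3, -1.2]
width: 0.006
```

Run:
```python
from m import *
X,Y,psi,w=meas(4)
run([(X,Y)]*20,psi,w)
```

```text
clock 8.8 turntable [0.0299 0.0296 0.0297 0.0274] w -0.015 XY 0.0015 -0.0593 travel 0.0297 yc 0.0007 yTCP 0.0025 F [-2.98  0.64  0.35] z 0.1137
X Y turntable w travel yc yTCP
[[ 0.002 -0.059  0.025 -0.014  0.03   0.001  0.002]
 [ 0.002 -0.059  0.024 -0.014  0.03   0.001  0.002]
 [ 0.002 -0.059  0.022 -0.014  0.03   0.     0.002]
 [ 0.002 -0.059  0.021 -0.013  0.03   0.     0.002]
 [ 0.002 -0.059  0.02  -0.013  0.03   0.     0.002]
 [ 0.002 -0.059  0.018 -0.013  0.03   0.     0.002]
 [ 0.002 -0.059  0.017 -0.013  0.03   0.     0.002]
 [ 0.002 -0.059  0.016 -0.012  0.03   0.     0.002]
 [ 0.002 -0.059  0.015 -0.012  0.03   0.     0.002]
 [ 0.002 -0.059  0.014 -0.012  0.03   0.     0.002]
 [ 0.002 -0.059  0.012 -0.012  0.03   0.     0.002]
 [ 0.002 -0.059  0.011 -0.012  0.03   0.     0.002]
 [ 0.002 -0.059  0.01  -0.012  0.03  -0.     0.001]
 [ 0.002 -0.059  0.009 -0.011  0.03  -0.     0.001]
 [ 0.002 -0.059  0.008 -0.011  0.03  -0.     0.001]
 [ 0.002 -0.059  0.007 -0.011  0.03  -0.     0.001]
 [ 0.002 -0.059  0.005 -0.011  0.03  -0.     0.001]
 [ 0.002 -0.059  0.004 -0.011  0.03  -0.     0.001]
 [ 0.002 -0.059  0.003 -0.011  0.03  -0.     0.001]]
```

Nearly square, hardly turning and in the middle, so I hold for two seconds and look again.

Request:
drive_tool(hand=[0, 0, 0, 0, 0, 0, 0, 0, 0, 0, 0, 0, 0, 0, 0, 0, 0, 0, 0, 0], translation=[[0, 0.1, 0], [0, 0.1, 0], [0, 0.1, 0], [0, 0.1, 0], [0, 0.1, 0], [0, 0.1, 0], [0, 0.1, 0], [0, 0.1, 0], [0, 0.1, 0], [0, 0.1, 0], [0, 0.1, 0], [0, 0.1, 0], [0, 0.1, 0], [0, 0.1, 0], [0, 0.1, 0], [0, 0.1, 0], [0, 0.1, 0], [0, 0.1, 0], [0, 0.1, 0], [0, 0.1, 0]], rot=[[0, 0, 0], [0, 0, 0], [0, 0, 0], [0, 0, 0], [0, 0, 0], [0, 0, 0], [0, 0, 0], [0, 0, 0], [0, 0, 0], [0, 0, 0], [0, 0, 0], [0, 0, 0], [0, 0, 0], [0, 0, 0], [0, 0, 0], [0, 0, 0], [0, 0, 0], [0, 0, 0], [0, 0, 0], [0, 0, 0]])

```text
clock: 10.8
eef_pos: [0.5728, 0.0402, 0.1137]
tool_rot: [-2.127, -2.309, 0.001]
wrist_force: [-3.2, -0.1, 1.2]
width: 0.006
```

Run:
```python
from m import *
X,Y,psi,w=meas(4)
```

```text
clock 11.0 turntable [0.0315 0.031  0.035  0.0342] w 0.024 XY 0.0012 -0.0584 travel 0.0306 yc 0.0007 yTCP 0.0026 F [-3.97 -0.37  0.79] z 0.1137
```

Request:
drive_tool(hand=[0, 0, 0, 0, 0, 0, 0, 0, 0, 0, 0, 0, 0, 0, 0, 0, 0, 0], translation=[[1, 0, 0], [2, 0, 0], [2.2, 0, 0], [2, 0, 0], [1, 0, 0], [0, 0, 0], [0, 0, 0], [0, 0, 0], [0, 0, 0], [0, 0, 0], [0, 0, 0], [0, 0, 0], [0, 0, 0], [0, 0, 0], [0, 0, 0], [0, 0, 0], [0, 0, 0], [0, 0, 0]], rot=[[0, 0, 0], [0, 0, 0], [0, 0, 0], [0, 0, 0], [0, 0, 0], [0, 0, 0], [0, 0, 0], [0, 0, 0], [0, 0, 0], [0, 0, 0], [0, 0, 0], [0, 0, 0], [0, 0, 0], [0, 0, 0], [0, 0, 0], [0, 0, 0], [0, 0, 0], [0, 0, 0]])

```text
clock: 12.8
eef_pos: [0.5728, 0.0401, 0.1137]
tool_rot: [-2.127, -2.309, 0.001]
wrist_force: [-2.8, 0.2, 0.3]
width: 0.007
```

Run:
```python
from m import *
X,Y,psi,w=meas(4)
```

```text
clock 13.0 turntable [0.0125 0.0145 0.0175 0.0194] w 0.048 XY 0.0008 -0.0584 travel 0.0306 yc 0.0002 yTCP 0.0013 F [-3.21  0.44  1.19] z 0.1137
```

Request:
drive_tool(hand=[0, 0, 0, 0, 0, 0, 0, 0], translation=[[0, 0, 0], [0, 0, 0], [0, 0, 0], [0, 0, 0], [0, 0, 0], [0, 0, 0], [0, 0, 0], [0, 0, 0]], rot=[[0, 0, 0], [0, 0, 0], [0, 0, 0], [0, 0, 0], [0, 0, 0], [0, 0, 0], [0, 0, 0], [0, 0, 0]])

```text
clock: 13.8
eef_pos: [0.5728, 0.0399, 0.1137]
tool_rot: [-2.127, -2.309, 0.001]
wrist_force: [-3.2, -0.7, 0.7]
width: 0.005
```

Run:
```python
from m import *
X,Y,psi,w=meas(4)
```

```text
clock 14.0 turntable [0.0215 0.0193 0.0168 0.0153] w -0.042 XY 0.0013 -0.0583 travel 0.0307 yc -0.0000 yTCP 0.0016 F [-3.66 -0.65 -1.21] z 0.1137
```

Request:
drive_tool(hand=[0, 0, 0, 0, 0, 0, 0, 0, 0, 0, 0, 0, 0, 0, 0], translation=[[0, 0, 0], [0, 0, 0], [0, 0, 0], [0, 0, 0], [0, 0, 0], [0, 0, 0], [0, 0, 0], [0, 0, 0], [0, 0, 0], [0, 0, 0], [0, 0, 0], [0, 0, 0], [0, 0, 0], [0, 0, 0], [0, 0, 0]], rot=[[0, 0, 0], [0, 0, 0], [0, 0, 0], [0, 0, 0], [0, 0, 0], [0, 0, 0], [0, 0, 0], [0, 0, 0], [0, 0, 0], [0, 0, 0], [0, 0, 0], [0, 0, 0], [0, 0, 0], [0, 0, 0], [0, 0, 0]])

```text
clock: 15.5
eef_pos: [0.5727, 0.0406, 0.1137]
tool_rot: [-2.127, -2.309, -0.0]
wrist_force: [-2.8, 0.1, -0.3]
width: 0.008
```

Run:
```python
from m import *
X,Y,psi,w=meas(4)
c=env.capture("scene"); im=c["image"][190:330,200:380,::-1]; cv2.imwrite("pics/end.png",cv2.resize(im,None,fx=4,fy=4,interpolation=cv2.INTER_CUBIC))
c=env.capture("top"); print("top",yaw(c)[0]-SY,yaw(c)[1])
```

```text
clock 15.7 turntable [0.0074 0.007  0.0031 0.0034] w -0.032 XY 0.0017 -0.0583 travel 0.0307 yc -0.0001 yTCP 0.0013 F [-3.19 -0.28  0.29] z 0.1137
top 0.0053070437617928345 5261
```

View pics/end.png

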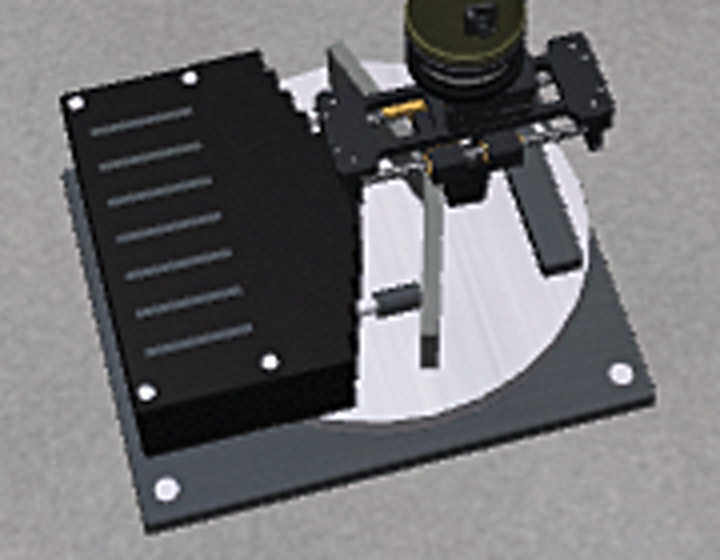

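The final picture shows the housing square to the stand, its left edge parallel to the plate's. The fingers press the strip's nose at about (460,195), and the strip is pushed in part way. Handing in.

```bash
python3 -c "
from station import env
print(env.hand_in())"
```

```text
the job is handed in; nothing more can be done
None
```

The strip was stroked from its left end across the nose to its right end and back to the middle. It was then held there for more than 5 s before I handed in at about 15.8 s; no verdict was reported.

- **Force:** the wrist force read about 2 to 4 N whenever I checked it. That is noisy by about 1 N and was only read between moves, so force peaks during a move were not seen. The fitted strip travel was 21 to 31 mm at those checks, matching the force.
- **Swing:** the housing started at +0.145 rad, and the largest swing I measured after that was −0.136 rad.
- **Last checks:** both cameras put the housing within 0.01 rad of square. The fingertips were 1 mm from the middle, with about 3 to 4 N of push and the strip 31 mm in. The housing was nearly still: the rate fit read −0.03 rad/s, close to its noise.
- **Disagreements:** short rate fits varied by about ±0.04 rad/s, from image noise. Early in the stroke the housing turned somewhat less than my model predicted. Neither mattered for the result.
- **Not checked afterwards:** the scanner and connectors were not measured again, but the arm's path stayed well clear of both.

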